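# Lid a tube rack and hold it home on the code scanner

### The job

Press the loose lid down onto the open tube rack until both end clips snap in and it sits level on the rim all round, so that the tubes cannot ride up. Then set the lidded rack flat on the scanner's glass and push it square into the corner, against both metal stops at once with both spring pins pushed in flush. The pins push the rack back off when it is let go, so finish while still holding it pressed there; do not let go, do not tip the rack over, and leave the reagent bottles and the label roll where they stand.

Things in the scene. Friction and masses are not known exactly. Their poses are not given: they have to be found in the camera images.
- rack: Loose grey tube rack standing open on the worktop, 92 x 62 x 50 mm, straight upright sides, 0.15 to 0.31 kg, full of short black-capped tubes that stay in. Origin: centre of its underside; x along its 92 mm length, z up. Usable either way round. Grip its 62 mm width from above, fingertips 18 to 26 mm above its underside; with the lid's rib it stands 70 mm high.
- rack_mouth (a point): Centre of the rack's open mouth, level with the rim, 50 mm above its underside. The mouth is 86 x 56 mm inside walls 3 mm thick and 12 mm deep down to the tube caps; a slot in each end wall takes a clip of the lid.
- lid: Loose white press-on lid lying right way up near the rack, 60 g. Origin: centre of its underside; x along its length, z up. From below: plug 83.6 x 53.6 mm, 11 mm deep (lowest 4 mm taper in by 2 mm a side), plate 91 x 60 x 4 mm, rib. Fits either way round with 1.2 mm clearance a side. Seated, the plate lies on the rim and this origin is 39 mm above the rack's.
- lid_rib (a point): Top centre of the lid's finger rib, 31 mm above the lid's origin. The rib is 50 mm along x, 12 mm along y and 16 mm tall: grip it across y, or press on it. The plug's two sprung end clips stop the lid about 7 mm too high until it is pressed with some 5 to 15 N; once snapped in, they keep the lid on when the rack is lifted.
- scanner: Fixed grey flatbed code scanner on the worktop, 190 x 170 mm, flat top with a dark glass bed 30 mm above its underside. Origin: centre of its underside; x to its far edge (away from the robot), y to its left edge, z up. Glass, stops and pins are smooth and slippery.
- corner (a point): The corner on the scanner's bed where the faces of the two stops meet, at bed height (30 mm above the worktop); same axes as the scanner. The rack's 62 mm end goes against the far stop and its 92 mm side against the left stop, so that home means the rack's centre 46 mm in -x and 31 mm in -y from this point, its underside level with it.
- stop_far: Aluminium stop bar fixed on the scanner bed, 12 mm thick, 58 mm long across, 14 mm high, its flat face towards -x of the scanner passing through the corner. Origin: centre of its underside.
- stop_left: Aluminium stop bar fixed on the scanner bed, 12 mm thick, 98 mm long, 14 mm high, its flat face towards -y of the scanner passing through the corner. Origin: centre of its underside.
- pin_far (a joint): Spring pin, 6 mm thick, that stands 4 mm out of the middle of the far stop's face, 7.5 mm above the bed. Value in m: 0 = out, 0.004 = flush with the stop's face. Its spring pushes back with 2 N when out, 4 N when flush.
- pin_left (a joint): The like spring pin in the left stop's face, 46 mm from the corner. 0 = out, 0.004 = flush; 2 N when out, 4 N when flush.
- reagent_1: Small round reagent bottle, 43 mm across, 84 mm tall, with a yellow cap; a bystander. Origin: centre of its underside.
- reagent_2: Small round reagent bottle, 43 mm across, 84 mm tall, with a green cap; a bystander. Origin: centre of its underside.
- label_roll: Roll of white labels lying flat, 66 mm across, 30 mm high; a bystander. Origin: centre of its underside.
- cabinet_corner (a point): Fixed point at worktop height on the near left upright edge of the tall cabinet that stands right of the worktop: the cabinet fills everything beyond this point in +x and to its right in -y, from the floor to far above the arm. Swing the arm round well inside it.

How it is judged:
By the outcome, as a careful person would: the job done as asked, in the order asked, and still so for the second after the job is handed in, while the arm keeps its last pose, push and grip.
It also fails if it takes over 61 s, if anything falls off the work surface, if the arm or the gripper's body presses on something with over 40 N, if the wrist force passes 120 N, or if a joint passes its speed limit or range.

### The arm

A 6-joint arm with a two-finger parallel gripper is mounted at the origin on a cart in front of the work surface, level with it; the furniture and walls round the work are solid. World frame = base frame: x ahead of the robot, y to its left, z up, the work surface at z = 0. Lengths are in m, angles in rad, forces in N, time in s.
With the tool pointing down it reaches from about 0.375 to 0.975 m from the base axis. Payload 3.8 kg.
Tool frame: the origin (TCP) lies at the very end of the fingers, on their centre line; the grasp point (between the pads) lies 19 mm behind it; z points along the fingers, y is the line along which they close (so a half turn about z gives the same grasp; the last joint's range is limited). The gripper opens to 85 mm and grips with 20 to 120 N. Pads are 22 mm wide; open, the fingers measure 114 mm over their backs; the gripper's body (76 mm by 85 mm) begins 54 mm behind the grasp point. The pads swing forward as they close: fully open they stand 13 mm farther back than shut.
Start: joints at [1.179, 0.264, 1.604, -0, 1.274, -0.037], TCP at [0.234, 0.633, 0.231] pointing down, gripper open.
Joint ranges: [-2.63, 2.63], [-0.94, 2.18], [0.31, 2.57], [-1.31, 4.45], [0, 2.66], [-2.55, 2.55]. Speed limits (rad/s): [2.57, 2.57, 3.14, 3.14, 3.14, 3.14].

### API

Orientations are given as a rotation vector (axis times angle).
In Python, from workcell import bot gives the robot as it stands.
- The arm moves only by the shell command python3 -m creep 'ROWS' [FORCE]. ROWS is JSON, a list of rows, each a list of 5 numbers: the shift along the tool's x, y, z in units of 0.05 m (1.0 is 0.05 m), then the turn about the tool's z in units of 0.1 rad (1.0 is 0.1 rad), then the opening, from 0 (shut) to 1 (fully open). In form: [[tx, ty, tz, spin, hand], ...]. A call has 1 to 20 rows; each row shifts and turns the commanded pose from where the row before left it, along the tool's axes as they then stand; what a row does not reach is not made up. A row lasts 1/8 s, in which the tool goes at most 62.5 mm and 10.7 degrees, less where a joint would pass 70% of its speed; a pose out of reach is approached as far as the arm can. A call with a number of a shift or a turn outside -1 to 1 is refused whole. A call with a gripper value outside its range is refused whole. The fingers move at their own pace and stop on an object; FORCE is the grip in N (left out, the last holds). Time passes only in rows, so rows that do not move let the fingers close. It gives the time, the measured TCP pose, the force, the opening and the grip force at its end, in the units of the state.
- bot.read_state(): the state, without advancing time (a new reading comes with each control period).
- bot.read_camera(name): name is "scene" or "top" or "wrist"; returns a dict with "pixels" (384x512x3 uint8, red, green, blue), "vfov" (degrees; the focal length in pixels is half the picture's height over the tangent of half this angle, whatever the lens; pixels are square), "cx", "cy" (the principal point, pixels), "dist_coeffs" ([k1, k2, p1, p2, k3] as OpenCV has them; the pictures are not rectified), "world_to_cam" (4x4, takes a point from world to camera coordinates). Camera axes: x right, y down, z forward; pixel columns grow to the right and rows downward; lengths in m; the calibration is good to about 2 mm. A picture is of the moment at which its call begins. There is no depth.
- bot.finish_job(): hands the job in; it is judged then, once.
Trained networks look in a picture, given as the dict that the camera call returned (one of the last four; its "shot" number tells which), for a name from the list of things; names that differ only in an ending like _2 or _b are one class to them, and where a whole thing is asked for, a point or a joint stands for the part that bears it (a point fixed in the world has none). Each returns a list of dicts, best first, with "score" (0 to 1); they miss things now and then, are a little off and sometimes report something else, mostly with a low value. They report only what shows in the picture. A call takes as long as a camera call.
- bot.look_for(target, picture): "bbox" ([left, top, right, bottom] in pixels, round what is visible of it).
- bot.regions_of(target, picture): "mask" (384x512 bool, what is visible of it) and "bbox" ([left, top, right, bottom] in pixels, round what is visible of it).
The state is a dict: "time": time; "q": joint angles; "joint_vel": joint speeds; "joint_torque": joint torques, N m; "tool_pos": TCP position; "tcp_rot": TCP orientation; "wrist_force": force on the tool from outside, world axes, zero at the start; "torque": the same for the moment, N m; "width": opening from 0.0 (shut) to 1.0 (fully open); "grip_force": force on a finger pad.
Only numpy, scipy, OpenCV 4.12 (cv2) and the standard library are available. Lean on these libraries where they do the work, as an engineer would, in place of code of your own. Each camera call takes 0.05 s, during which the arm holds its last target. There are 200 camera calls.

## Working session

There is one attempt and no reset: what is moved stays moved. The work goes in short steps, Python scripts to look and compute and a shell command to move; the robot and the scene stay as the last step left them, time stands still between calls to the robot, and variables do not carry over. Pictures are saved under pics/ and viewed, at most 10 in all, crops included, and the job is handed in when it is done.

```bash
mkdir -p pics; ls; cat > h.py <<'E'
from workcell import bot
import numpy as np, cv2
def K(p):
    f=192/np.tan(np.radians(p['vfov'])/2); return np.array([[f,0,p['cx']],[0,f,p['cy']],[0,0,1.]])
def ray(p,uv):
    n=cv2.undistortPoints(np.array(uv,float).reshape(-1,1,2),K(p),np.array(p['dist_coeffs'],float)).reshape(-1,2)
    T=np.array(p['world_to_cam']);R=T[:3,:3];t=T[:3,3]
    return -R.T@t,np.c_[n,np.ones(len(n))]@R
def atz(p,uv,z):
    c,d=ray(p,uv); return c+d*((z-c[2])/d[:,2])[:,None]
def proj(p,X):
    T=np.array(p['world_to_cam']);r,_=cv2.Rodrigues(T[:3,:3])
    return cv2.projectPoints(np.array(X,float).reshape(-1,1,3),r,T[:3,3],K(p),np.array(p['dist_coeffs'],float))[0].reshape(-1,2)
def save(p,n): cv2.imwrite('pics/'+n,p['pixels'][:,:,::-1])
E
python3 - <<'E'
from h import *
np.set_printoptions(precision=3,suppress=True)
s=bot.read_state();print({k:np.round(v,3) for k,v in s.items()})
ims=[]
for c in ['top','scene']:
    p=bot.read_camera(c);ims.append(p['pixels'])
    C,d=ray(p,[[256,192]]);print(c,C,d,p['vfov'],p['dist_coeffs'])
    for t in ['rack','lid','scanner','stop_far','stop_left','reagent_1','label_roll','lid_rib']:
        for r in bot.regions_of(t,p)[:3]:
            if r['score']<.3: continue
            b=np.array(r['bbox']);m=r['mask'].astype(np.uint8)
            q=cv2.minAreaRect(cv2.findNonZero(m))
            print(t,round(r['score'],2),np.round(b),m.sum(),'rect',np.round(q[0]),np.round(q[1]),round(q[2]))
    save(p,c+'0.png')
E
```

```text
pics
{'time': np.float64(0.0), 'q': array([ 1.179,  0.265,  1.605, -0.   ,  1.274, -0.037]), 'joint_vel': array([-0.   ,  0.002,  0.001,  0.001,  0.001,  0.001]), 'joint_torque': array([  0.   , -51.51 , -36.732,   0.   ,   0.013,   0.   ]), 'tool_pos': array([0.234, 0.632, 0.23 ]), 'tcp_rot': array([-0.554, -3.092,  0.003]), 'wrist_force': array([-0.297, -0.342,  0.183]), 'torque': array([ 0.004, -0.095,  0.049]), 'grip_force': np.float64(0.0), 'width': np.float64(0.994)}
top [0.439 0.061 1.108] [[ 0.163 -0.015 -0.987]] 55.24316276345158 [0.014 0.    0.    0.    0.   ]
rack 0.85 [295. 217. 327. 253.] 805 rect [310. 234.] [33. 25.] 72
lid 0.97 [241. 207. 265. 236.] 602 rect [252. 220.] [30. 21.] 82
scanner 0.72 [136. 190. 204. 269.] 3815 rect [170. 228.] [68. 59.] 81
stop_far 0.49 [151. 206. 168. 211.] 87 rect [158. 206.] [ 5. 19.] 80
stop_left 0.46 [143. 206. 157. 237.] 159 rect [148. 223.] [33.  5.] 82
reagent_1 0.67 [287. 150. 306. 168.] 202 rect [295. 157.] [13. 17.] 45
reagent_1 0.64 [306. 152. 321. 167.] 226 rect [316. 160.] [17. 15.] 90
label_roll 0.62 [294. 220. 328. 255.] 78
[... 262 characters left out ...]
   0.     0.   ]
rack 0.72 [232. 200. 260. 222.] 421 rect [244. 209.] [18. 27.] 36
rack 0.63 [303. 173. 316. 199.] 307 rect [310. 182.] [27. 13.] 90
rack 0.61 [275. 212. 304. 248.] 791 rect [288. 231.] [25. 35.] 8
lid 0.75 [233. 201. 260. 219.] 385 rect [244. 209.] [18. 26.] 35
scanner 0.92 [144. 170. 210. 217.] 2099 rect [176. 191.] [67. 42.] 11
stop_far 0.48 [175. 168. 188. 178.] 90 rect [181. 173.] [16.  6.] 14
reagent_1 0.88 [302. 173. 317. 200.] 314 rect [310. 183.] [26. 14.] 90
reagent_1 0.69 [320. 173. 334. 202.] 335 rect [326. 188.] [27. 14.] 90
label_roll 0.84 [212. 164. 236. 176.] 247 rect [224. 168.] [15. 17.] 90
lid_rib 0.77 [233. 201. 258. 218.] 379 rect [244. 209.] [18. 25.] 34
```

```bash
python3 - <<'E'
import cv2,numpy as np
a=cv2.imread('pics/top0.png')[120:290,120:360]
cv2.imwrite('pics/a.png',cv2.resize(a,(792,561),interpolation=cv2.INTER_CUBIC))
from h import *
np.set_printoptions(precision=3,suppress=True)
p=bot.read_camera('top')
print('rack',atz(p,[[310,234]],.05),'lid',atz(p,[[252,220]],.02),'scan',atz(p,[[170,228]],.03),'bot',atz(p,[[295,157],[316,160]],.084))
print('corner~',atz(p,[[152,210]],.044))
E
```

```text
rack [[ 0.489 -0.108  0.05 ]] lid [[0.535 0.058 0.02 ]] scan [[0.514 0.298 0.03 ]] bot [[ 0.708 -0.068  0.084]
 [ 0.699 -0.128  0.084]]
corner~ [[0.566 0.348 0.044]]
```

View pics/a.png

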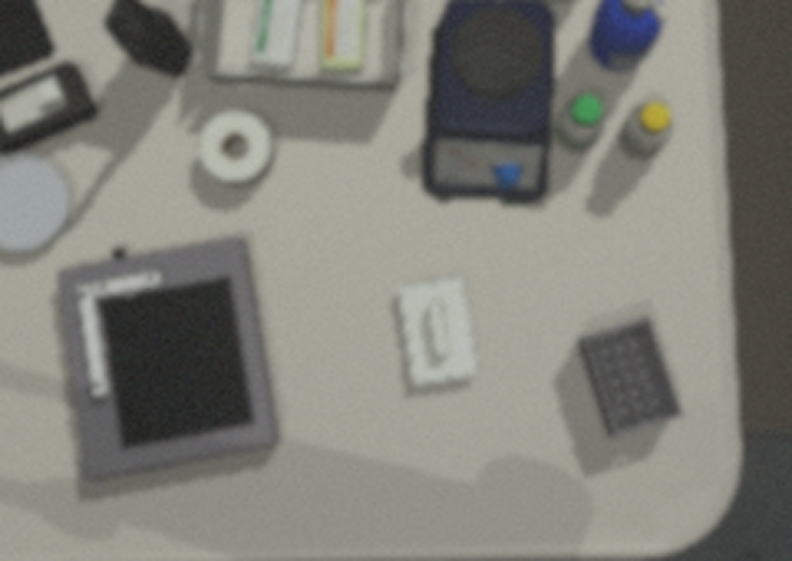

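The top view shows the scanner at lower left with its stops at the far-left corner (crop ~95,290). The lid is in the middle (435,335), the rack at right (630,378), and the bottles are far behind. I'll move over the lid for a closer look.

```bash
python3 -m creep '[[-0.4,-0.36,0,0,1],[-0.8,-0.72,0,0,1],[-0.8,-0.72,0,0,1],[-0.8,-0.72,0,0,1],[-0.8,-0.72,0,0,1],[-0.8,-0.72,0,0,1],[-0.8,-0.72,0,0,1],[-0.8,-0.72,0,0,1],[-0.8,-0.72,0,0,1],[-0.8,-0.72,0,0,1],[-0.8,-0.72,0,0,1],[-0.8,-0.72,0,0,1],[-0.4,-0.36,0,-0.8,1],[0,0,0,-0.9,1],[0,0,0,-0.9,1],[0,0,0,-0.9,1],[0,0,0,-0.9,1],[0,0,0,0,1]]' 
cat >> h.py <<'E'
from scipy.spatial.transform import Rotation as Ro
def tool():
    s=bot.read_state(); return s,np.array(s['tool_pos']),Ro.from_rotvec(s['tcp_rot']).as_matrix()
def corners(m):
    return cv2.boxPoints(cv2.minAreaRect(cv2.findNonZero(m.astype(np.uint8))))
def go(target,ydeg):
    """shift (tool units, in present axes) and spin units to reach target with tool y at ydeg (mod 180)"""
    s,t,R=tool(); y=np.degrees(np.arctan2(R[1,1],R[0,1]))
    dy=(ydeg-y+90)%180-90
    print('go shift',np.round(R.T@(np.array(target)-t)/.05,2),'spin',np.round(-np.radians(dy)/.1,2),'q6',np.round(s['q'][5],2),'tool y now',round(y,1),'t',s['time'])
E
python3 - <<'E'
from h import *
np.set_printoptions(precision=3,suppress=True)
p=bot.read_camera('wrist');C,d=ray(p,[[256,192]]);print(C,d,p['vfov'])
save(p,'w1.png')
for t in ['rack','lid','lid_rib','scanner']:
    for r in bot.regions_of(t,p)[:2]: print(t,r['score'],r['bbox'],corners(r['mask']).tolist(),cv2.minAreaRect(cv2.findNonZero(r['mask'].astype(np.uint8))))
print(tool())
E
```

```text
time: 3.2
tool_pos: [0.5345, 0.0611, 0.2314]
tcp_rot: [-0.132, 3.139, 0.0]
wrist_force: [-0.3, 1.3, -0.0]
width: 0.999
grip_force: 0.0
[0.451 0.054 0.374] [[ 0.309  0.043 -0.95 ]] 60.886359794579434
rack 0.59 [44.0, 268.0, 103.8, 335.0] [[32.0, 316.0000305175781], [87.49998474121094, 260.5000305175781], [113.99998474121094, 287.0000305175781], [58.5, 342.5000305175781]] ((72.99999237060547, 301.5000305175781), (37.47665786743164, 78.48883819580078), 45.0)
rack 0.56 [25.6, 56.9, 139.4, 164.0] [[23.277048110961914, 67.95417785644531], [103.66062927246094, 40.50613784790039], [139.36546325683594, 145.07032775878906], [58.98188781738281, 172.51837158203125]] ((81.32125854492188, 106.51225280761719), (110.49210357666016, 84.94065856933594), 71.14684295654297)
lid 0.6 [216.3, 124.3, 277.8, 201.6] [[217.712890625, 121.91703796386719], [272.90594482421875, 119.67948913574219], [276.1925354003906, 200.7489471435547], [220.99948120117188, 202.9864959716797]] ((246.9527130126953, 161.33299255371094), (81.13604736328125, 55.2384033203125), 87.67847442626953)
lid 0.39 [381.9, 69.3, 512.0, 251.5] 
[... 435 characters left out ...]
 511.4, 251.1] [[383.0, 68.0], [511.0, 68.0], [511.0, 250.0], [383.0, 250.0]] ((447.0, 159.0), (182.0, 128.0), 90.0)
({'time': 3.45, 'q': array([ 0.068,  0.004,  1.896,  0.   ,  1.241, -1.588]), 'joint_vel': array([-0.001, -0.001,  0.001,  0.   , -0.001, -0.003]), 'joint_torque': array([ -0.008, -36.637, -36.383,  -0.001,   0.   ,   0.01 ]), 'tool_pos': array([0.535, 0.061, 0.231]), 'tcp_rot': array([-0.133,  3.139,  0.   ]), 'wrist_force': array([-0.046,  0.336,  0.617]), 'torque': array([ 0.002, -0.023, -0.011]), 'grip_force': 0.0, 'width': 1.0007410067482088}, array([0.535, 0.061, 0.231]), array([[-0.996, -0.084,  0.   ],
       [-0.084,  0.996,  0.   ],
       [-0.   , -0.   , -1.   ]]))
```

View pics/w1.png

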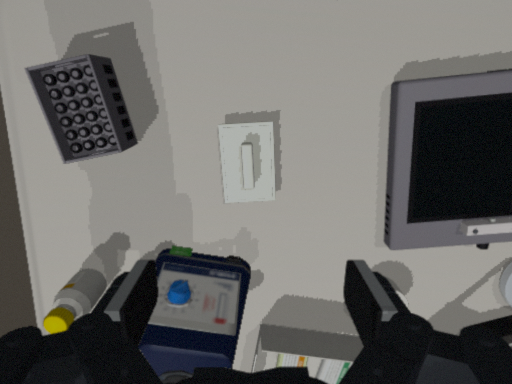

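The wrist view shows the lid at (247,162) with its rib, the rack at (80,107), and the scanner at right. I'll fit box silhouettes to the masks to get poses.

```bash
cat >> h.py <<'E'
from scipy.optimize import minimize
def boxpts(x,y,a,L,W,z0,z1,dx=0):
    c,s=np.cos(a),np.sin(a)
    return np.array([[x+c*i*L/2-s*j*W/2,y+s*i*L/2+c*j*W/2,z] for i in(-1,1) for j in(-1,1) for z in(z0,z1)])
def fit(p,mask,x0,L,W,z0,z1):
    S=8
    def iou(v):
        h=cv2.convexHull(proj(p,boxpts(v[0],v[1],v[2],L,W,z0,z1)).astype(np.float32)).reshape(-1,2)
        m=np.zeros(mask.shape,np.uint8);cv2.fillConvexPoly(m,np.round(h*64).astype(np.int32),255,cv2.LINE_AA,6)
        m=m/255.; return -np.minimum(m,mask).sum()/np.maximum(m,mask).sum()
    best=None
    for k in range(4):
        v0=np.array(x0)+np.random.default_rng(k).normal(0,[.003,.003,.05])
        r=minimize(iou,v0,method='Nelder-Mead',options=dict(initial_simplex=[v0,v0+[.01,0,0],v0+[0,.01,0],v0+[0,0,.1]]))
        if best is None or r.fun<best.fun: best=r
    return best.x,-best.fun
def near(p,t,uv):
    for r in bot.regions_of(t,p):
        b=r['bbox']
        if abs((b[0]+b[2])/2-uv[0])<25 and abs((b[1]+b[3])/2-uv[1])<25: return r['mask']
E
python3 - <<'E'
from h import *
np.set_printoptions(precision=4,suppress=True)
p=bot.read_camera('wrist')
m=near(p,'lid',(247,162)); x,i=fit(p,m,(.535,.058,.09),.091,.060,.011,.015);print('lid',x,np.degrees(x[2]),i)
tip=[x[0],x[1]]; go([*tip,.25],np.degrees(x[2])+90); go([*tip,.012],np.degrees(x[2])+90)
m=near(p,'rack',(82,108)); y,i=fit(p,m,(.489,-.108,.32),.092,.062,0,.05);print('rack',y,np.degrees(y[2]),i)
v=p['pixels'].copy()
for q,b in ((x,(.091,.06,.011,.015)),(y,(.092,.062,0,.05)),(x,(.05,.012,.015,.031))):
    for u in proj(p,boxpts(*q,*b)): cv2.circle(v,tuple(int(round(k)) for k in u),1,(255,0,0),-1)
cv2.imwrite('pics/w2.png',cv2.resize(v[30:230,10:300,::-1],None,fx=2.7,fy=2.7))
E
```

```text
lid [0.536  0.058  0.1447] 8.290299393352358 0.9526233242004942
go shift [-0.02 -0.07 -0.37] spin -0.6 q6 -1.59 tool y now 94.9 t 3.55
go shift [-0.02 -0.07  4.39] spin -0.6 q6 -1.59 tool y now 94.9 t 3.55
rack [ 0.491  -0.1112  0.2916] 16.705344116042458 0.9723954647741827
```

View pics/w2.png

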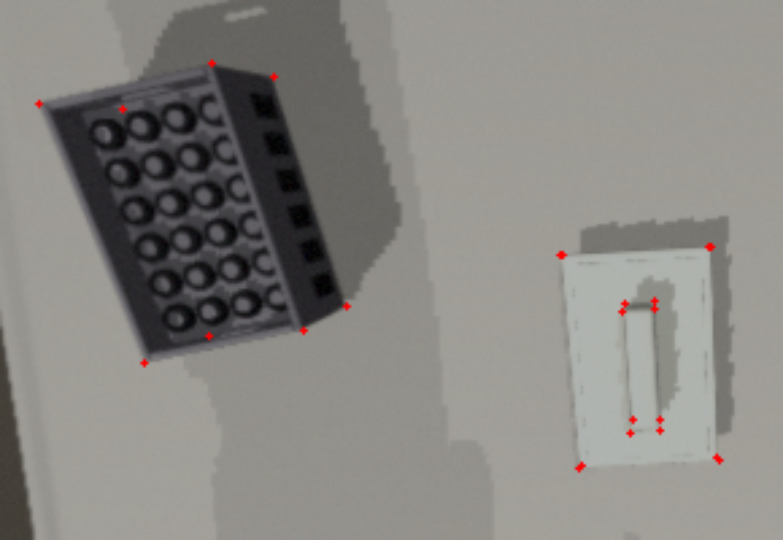

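Both fits look good: the red corners match the rack and the lid. Now I'll grasp the rib.

```bash
python3 -m creep '[[-0.02,-0.07,0.5,-0.6,0.6],[0,0,0.8,0,0.6],[0,0,0.8,0,0.6],[0,0,0.8,0,0.6],[0,0,0.8,0,0.6],[0,0,0.4,0,0.6],[0,0,0.15,0,0.6],[0,0,0,0,0.6],[0,0,0,0,0.3],[0,0,0,0,0],[0,0,0,0,0],[0,0,0,0,0],[0,0,0,0,0],[0,0,0,0,0]]' 60
```

```text
time: 5.35
tool_pos: [0.537, 0.0578, 0.0202]
tcp_rot: [-0.228, 3.131, -0.0]
wrist_force: [-1.0, 0.2, 6.2]
width: 0.119
grip_force: 61.5
```

```bash
python3 -m creep '[[0,0,-0.4,0,0],[0,0,-0.8,0,0],[0,0,-0.8,0,0],[0,0,-0.2,-0.7,0],[0,0,0,-0.77,0],[0,0,0,0,0]]'
python3 - <<'E'
from h import *
np.set_printoptions(precision=4,suppress=True)
p=bot.read_camera('wrist');s,t,R=tool();print(t,s['wrist_force'])
save(p,'w3.png')
go([.491,-.1112,t[2]],106.7)
for t in ['rack','lid']:
  for r in bot.regions_of(t,p)[:2]: print(t,r['score'],r['bbox'])
E
```

```text
time: 6.1
tool_pos: [0.5356, 0.0577, 0.1289]
tcp_rot: [-0.456, 3.108, -0.0]
wrist_force: [-0.4, 0.5, -0.9]
width: 0.119
grip_force: 60.7
[0.5355 0.0577 0.1286] [ 0.4025 -0.349   0.3748]
go shift [ 1.82 -2.98  0.  ] spin -0.01 q6 -1.8 tool y now 106.7 t 6.15
rack 0.95 [1.1, 0.0, 107.1, 144.0]
lid 0.63 [188.9, 168.1, 317.5, 328.9]
```

View pics/w3.png

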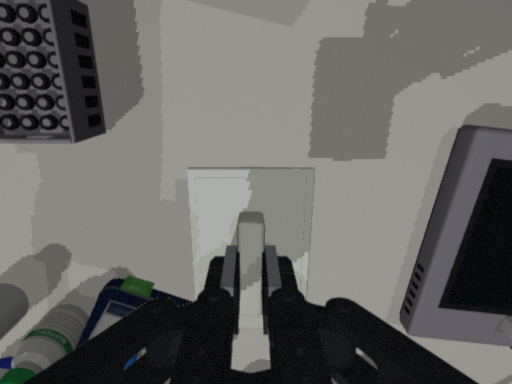

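The lid hangs in the grip, with its near corners at (188,168) and (314,168). I'll measure its offset in the hand.

```bash
python3 - <<'E'
from h import *
np.set_printoptions(precision=4,suppress=True)
p=bot.read_camera('wrist');s,t,R=tool()
g=p['pixels'].mean(2)
# edges of plate: subpixel-ish from gray rows/cols
for c in (200,225,275,300): print('col',c,g[160:176,c].round().astype(int))
for r in (180,200,230): print('row',r,g[r,182:200].round().astype(int),g[r,304:322].round().astype(int))
W=atz(p,[[188.5,168],[314,168],[191,230],[311.5,230]],t[2]-.0052)
print((W-t)@R)
E
```

```text
col 200 [149 148 149 149 150 149 146 108 118 147 167 172 172 171 173 173]
col 225 [149 148 149 150 149 148 145 113 116 147 166 171 171 171 170 172]
col 275 [150 148 149 149 148 148 145 111 107 126 132 134 134 135 133 134]
col 300 [149 147 149 148 148 149 146 119 109 128 133 135 133 134 135 135]
row 180 [140 148 146 139 135 137 166 173 172 172 172 171 171 168 170 173 172 172] [135 134 126 133 134 135 134 134 133 125 126 146 147 150 148 148 148 149]
row 200 [136 136 135 137 136 137 144 166 170 172 172 172 172 168 155 171 172 172] [135 125 132 134 135 134 134 134 127 132 148 149 150 149 149 149 148 149]
row 230 [136 137 136 135 137 137 136 136 139 159 162 161 161 161 161 161 162 169] [134 134 136 134 133 132 126 132 147 149 149 149 149 148 150 150 150 149]
[[ 0.0465 -0.0288  0.0052]
 [ 0.0465  0.0297  0.0052]
 [ 0.0149 -0.0295  0.0052]
 [ 0.0149  0.0304  0.0052]]
```

The lid sits centred in the hand to about 0.5 mm. I'll move most of the way and re-measure the rack closer.

```bash
python3 -m creep '[[0.5,-0.4,-0.3,0,0],[0.6,-0.5,-0.3,0,0],[0.6,-0.5,0,0,0],[0.12,0,0,0,0],[0,0,0,0,0],[0,0,0,0,0]]'
python3 - <<'E'
from h import *
np.set_printoptions(precision=4,suppress=True)
p=bot.read_camera('wrist');s,t,R=tool();save(p,'w4.png')
rs=bot.regions_of('rack',p)
for r in rs[:3]: print(r['score'],r['bbox'])
m=rs[0]['mask'];y,i=fit(p,m,(.491,-.111,.29),.092,.062,0,.05);print(y,np.degrees(y[2]),i)
go([y[0],y[1],t[2]],np.degrees(y[2])+90)
v=p['pixels'].copy()
for b in ((.092,.062,0,.05),(.086,.056,.05,.05)):
    for u in proj(p,boxpts(*y,*b)): cv2.circle(v,tuple(int(round(k)) for k in u),1,(255,0,0),-1)
cv2.imwrite('pics/w4.png',cv2.resize(v[:300,:350,::-1],None,fx=2,fy=2))
E
```

```text
time: 7.05
tool_pos: [0.4693, -0.0349, 0.1587]
tcp_rot: [-0.458, 3.108, 0.0]
wrist_force: [0.1, 0.1, -1.5]
width: 0.119
grip_force: 60.7Traceback (most recent call last):
  File "<stdin>", line 6, in <module>
IndexError: list index out of range
```

View pics/w4.png

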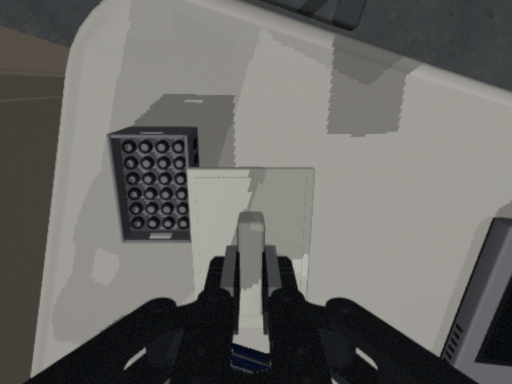

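The rack is clear at (111–200, 128–242), and the lid hides a little of its right side. The network missed it, so I'll mask it by darkness and leave the lid zone out of the fit.

```bash
python3 - <<'E'
from h import *
np.set_printoptions(precision=4,suppress=True)
p=bot.read_camera('wrist');s,t,R=tool()
rs=bot.regions_of('rack',p);print([ (r['score'],r['bbox']) for r in rs])
g=cv2.cvtColor(p['pixels'],cv2.COLOR_RGB2GRAY);print(g[185,90:125],g[115,150:215:6],g[120:140,180])
m=(g<95).astype(np.uint8);m[:110]=0;m[260:]=0;m[:,:95]=0;m[:,206:]=0
m=cv2.morphologyEx(m,cv2.MORPH_CLOSE,np.ones((11,11)))
n,l,st,_=cv2.connectedComponentsWithStats(m);k=1+st[1:,4].argmax();m=(l==k);print(st[k])
keep=np.ones(m.shape);keep[166:,186:]=0
import scipy.optimize as so
def f(v):
    h=cv2.convexHull(proj(p,boxpts(*v,.092,.062,0,.05)).astype(np.float32)).reshape(-1,2)
    q=np.zeros(m.shape,np.uint8);cv2.fillConvexPoly(q,np.round(h*64).astype(np.int32),255,cv2.LINE_AA,6)
    q=q/255.;return -(keep*np.minimum(q,m)).sum()/(keep*np.maximum(q,m)).sum()
v0=np.array([.491,-.111,.29]);r=so.minimize(f,v0,method='Nelder-Mead',options=dict(initial_simplex=[v0,v0+[.006,0,0],v0+[0,.006,0],v0+[0,0,.06]]))
y=r.x;print(y,np.degrees(y[2]),r.fun,f(v0))
go([y[0],y[1],t[2]],np.degrees(y[2])+90)
v=cv2.resize(p['pixels'],None,fx=4,fy=4,interpolation=cv2.INTER_CUBIC)
for b in ((.092,.062,0,.05),(.086,.056,.05,.05)):
    for u in proj(p,boxpts(*y,*b)): cv2.circle(v,tuple(int(round(k*4+1.5)) for k in u),2,(255,0,0),-1)
cv2.imwrite('pics/w5.png',v[460:1040,360:960,::-1])
E
```

```text
[(0.81, [108.8, 126.3, 199.7, 242.2])]
[152 145 143 143 142 144 140 141 141 142 142 142 143 143 142 142 141 141
 142 142 141 142 141 123 101  91  65  42  40  39  33  37  38  36  36] [102 103 103 100 102 101 100 101 102 100 100] [104 101 103  99 101  99  77  50  43  46  44  46  47  44  61  92 100 100
  78  64]
[ 108  126   98  116 8803]
[ 0.4902 -0.1092  0.2981] 17.077299212475175 -0.9626484828217917 -0.9425470400175057
go shift [ 0.03 -1.54 -0.  ] spin -0.05 q6 -1.99 tool y now 106.8 t 7.25
```

View pics/w5.png

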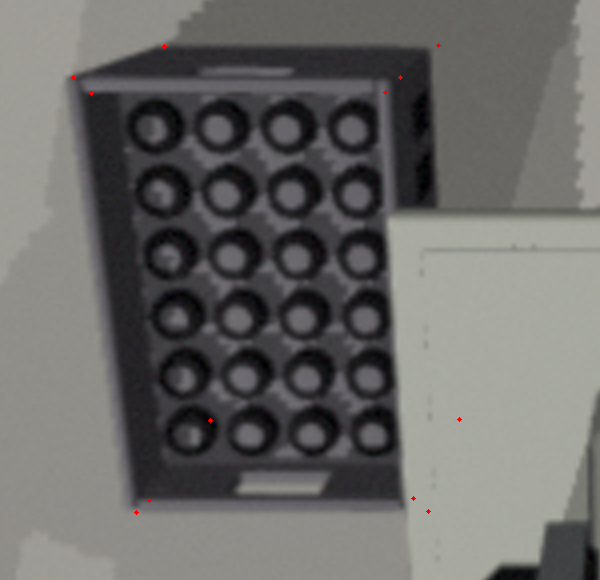

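```bash
python3 -m creep '[[0,-0.5,0,0,0],[0,-0.6,0.2,0,0],[0.02,-0.465,0.4,0,0],[0,0,0.5,0,0],[0,0,0.4,0,0],[0,0,0.15,0,0],[0,0,0.05,0,0],[0,0,0.05,0,0],[0,0,0,0,0],[0,0,0,0,0]]'
python3 - <<'E'
from h import *
np.set_printoptions(precision=4,suppress=True)
p=bot.read_camera('wrist');s,t,R=tool();print(t,s['wrist_force']);p2=bot.read_camera('scene')
a=cv2.resize(p['pixels'][100:320,120:400],None,fx=2,fy=2)
c=proj(p2,[[.49,-.11,.06]])[0].astype(int);b=cv2.resize(p2['pixels'][c[1]-55:c[1]+55,c[0]-30:c[0]+30],(240,440),interpolation=cv2.INTER_CUBIC)
cv2.imwrite('pics/w6.png',np.hstack([a,b])[:,:,::-1])
E
```

```text
time: 8.5
tool_pos: [0.4909, -0.1109, 0.0719]
tcp_rot: [-0.457, 3.107, -0.001]
wrist_force: [0.2, -1.1, -0.5]
width: 0.115
grip_force: 60.7
[ 0.4908 -0.1108  0.0718] [ 0.3761  0.7391 -0.7577]
```

View pics/w6.png

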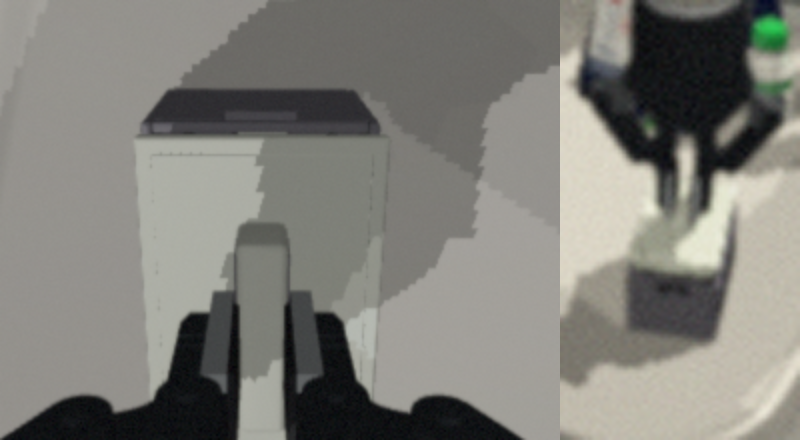

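The rack rim (143–379) is centred under the lid's front edge (136–388). Inserting now.

```bash
python3 -m creep '[[0,0,0.04,0,0],[0,0,0.04,0,0],[0,0,0.04,0,0],[0,0,0,0,0]]' 90
```

```text
time: 9.1
tool_pos: [0.4914, -0.1109, 0.0657]
tcp_rot: [-0.457, 3.106, -0.001]
wrist_force: [2.5, 1.2, 1.5]
width: 0.107
grip_force: 93.0
```

```bash
python3 -m creep '[[0,0,0.04,0,0],[0,0,0.04,0,0],[0,0,0,0,0]]'
```

```text
time: 9.48
tool_pos: [0.4912, -0.1111, 0.0617]
tcp_rot: [-0.457, 3.107, -0.001]
wrist_force: [2.6, -0.1, 2.3]
width: 0.103
grip_force: 93.0
```

```bash
python3 -m creep '[[0,0,0.04,0,0],[0,0,0,0,0]]'
```

```text
time: 9.72
tool_pos: [0.4906, -0.1109, 0.0593]
tcp_rot: [-0.457, 3.108, -0.0]
wrist_force: [1.8, -0.2, 2.0]
width: 0.104
grip_force: 93.0
```

```bash
python3 -m creep '[[0,0,0.04,0,0],[0,0,0,0,0]]'
```

```text
time: 9.98
tool_pos: [0.4908, -0.1109, 0.0592]
tcp_rot: [0.457, -3.108, 0.0]
wrist_force: [-3.9, 0.6, 17.0]
width: 0.105
grip_force: 94.9
```

```bash
python3 -m creep '[[0,0,0.04,0,0],[0,0,0,0,0]]'
```

```text
time: 10.22
tool_pos: [0.4908, -0.111, 0.0591]
tcp_rot: [0.458, -3.108, -0.0]
wrist_force: [-9.8, 2.4, 32.0]
width: 0.107
grip_force: 96.8
```

```bash
python3 -m creep '[[0,0,-0.08,0,0],[0,0,0,0,0]]'
python3 - <<'E'
from h import *
p=bot.read_camera('wrist');p2=bot.read_camera('scene')
a=cv2.resize(p['pixels'][120:220,170:330],None,fx=3,fy=4.4,interpolation=cv2.INTER_CUBIC)
c=proj(p2,[[.49,-.11,.04]])[0].astype(int);b=cv2.resize(p2['pixels'][c[1]-32:c[1]+33,c[0]-23:c[0]+24],(318,440),interpolation=cv2.INTER_CUBIC)
cv2.imwrite('pics/w7.png',np.hstack([a,b])[:,:,::-1])
s,t,R=tool();C,_=ray(p,[[0,0]])
for z in (.054,.061): print(z,np.round(proj(p,boxpts(.4908,-.111,np.radians(16.8),.091,.06,z-.004,z)),1).tolist())
print(np.round(proj(p,boxpts(.4908,-.111,np.radians(16.8),.092,.062,0,.05)),1).tolist())
E
```

```text
time: 10.48
tool_pos: [0.4892, -0.1105, 0.0592]
tcp_rot: [0.457, -3.106, -0.001]
wrist_force: [-4.4, -0.2, 9.4]
width: 0.105
grip_force: 93.9
0.054 [[185.9, 171.0], [184.3, 173.1], [310.8, 170.9], [312.4, 173.0], [195.9, 326.7], [194.8, 331.8], [301.6, 326.6], [302.7, 331.7]]
0.061 [[183.0, 174.7], [181.3, 177.1], [313.5, 174.6], [315.2, 176.9], [193.9, 335.7], [192.6, 341.2], [303.6, 335.6], [304.7, 341.0]]
[[199.1, 150.3], [183.7, 170.0], [298.4, 150.2], [313.0, 169.8], [205.6, 278.1], [194.2, 327.5], [292.4, 278.0], [303.4, 327.3]]
```

View pics/w7.png

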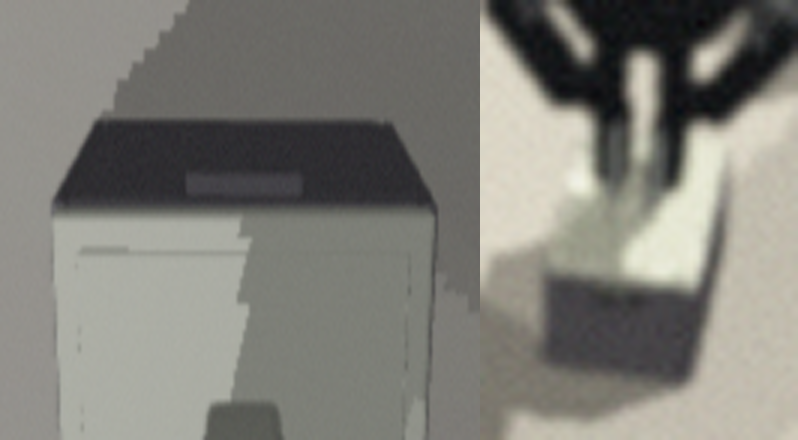

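The near rim is flush under the plate: plate width is 128 px, as predicted for seated, and the TCP stopped at 59 mm as calculated. I'll release, back up and check the whole lid for level.

```bash
python3 -m creep '[[0,0,0,0,0.4],[0,0,0,0,1],[0,0,0,0,1],[0,0,-0.4,0,1],[0,0,-0.8,0,1],[0,0,-0.8,0,1],[0,0,-0.6,0,1],[0.5,0,0,0,1],[0,0,0,0,1],[0,0,0,0,1]]'
python3 - <<'E'
from h import *
np.set_printoptions(precision=4,suppress=True)
p=bot.read_camera('wrist');s,t,R=tool()
rs=[r for r in bot.regions_of('rack',p)+bot.regions_of('lid',p)]
for r in rs: print(r['score'],r['bbox'],r['mask'].sum())
m=np.zeros((384,512),bool)
for r in rs:
    if r['score']>.5: m|=r['mask']
y,i=fit(p,m,(.4905,-.111,.293),.092,.062,0,.052);print(y,np.degrees(y[2]),i)
go([y[0],y[1],.02],np.degrees(y[2])+90)
v=p['pixels'].copy()
c=proj(p,[[y[0],y[1],.05]])[0].astype(int);c0=max(c[0]-85,0);r0=max(c[1]-80,0)
v=cv2.resize(v,None,fx=4,fy=4,interpolation=cv2.INTER_CUBIC)
for b in ((.092,.062,0,.05),(.091,.06,.05,.054),(.05,.012,.07,.07)):
    for u in proj(p,boxpts(*y,*b)): cv2.circle(v,tuple(int(round(k*4+1.5)) for k in u),2,(255,0,0),-1)
cv2.imwrite('pics/w8.png',v[r0*4:r0*4+600,c0*4:c0*4+680,::-1])
E
```

```text
time: 11.82
tool_pos: [0.4665, -0.1178, 0.1888]
tcp_rot: [0.457, -3.108, -0.001]
wrist_force: [-0.4, 0.8, -1.1]
width: 1.0
grip_force: 0.0
0.91 [222.2, 146.4, 284.1, 160.4] 705
0.65 [218.2, 160.2, 287.9, 252.8] 6084
[ 0.4882 -0.1103  0.2746] 15.730599522842088 0.923791197320529
go shift [-0.46  0.02  3.38] spin 0.18 q6 -2.16 tool y now 106.8 t 11.975
```

View pics/w8.png

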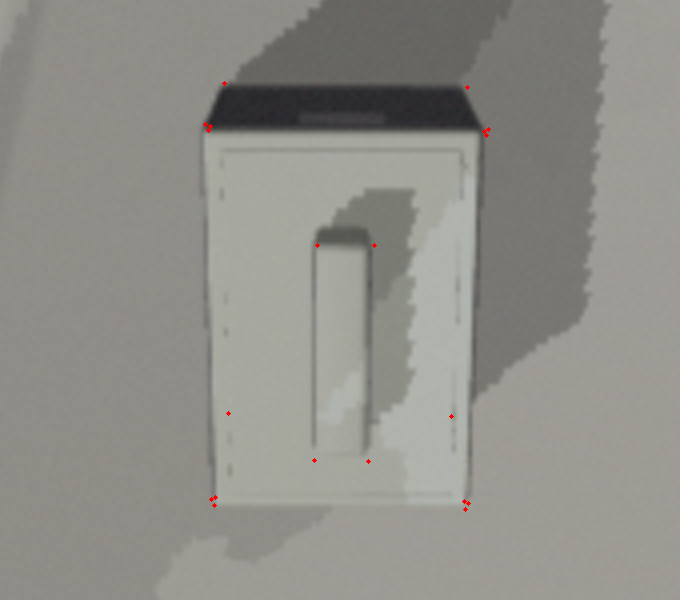

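The lid is flush at both ends and fits the seated model at all corners (±1 px). Next I'll grip the rack across its width.

```bash
python3 -m creep '[[-0.48,0,0.3,0,1],[0,0,0.8,0,1],[0,0,0.8,0,1],[0,0,0.8,0,1],[0,0,0.5,0,1],[0,0,0.17,0,1],[0,0,0,0,0.9],[0,0,0,0,0.6],[0,0,0,0,0.5],[0,0,0,0,0.5],[0,0,0,0,0.5],[0,0,0,0,0.5]]' 70
python3 - <<'E'
from h import *
s=bot.read_state();print(s['width'],s['grip_force'],s['wrist_force'],s['q'])
E
```

```text
time: 13.48
tool_pos: [0.4911, -0.1115, 0.0224]
tcp_rot: [-0.457, 3.105, -0.002]
wrist_force: [0.1, -0.5, 5.7]
width: 0.71
grip_force: 77.3
0.7099933940450889 77.34873533248901 [ 0.06566179 -0.51245965  5.74745479] [-2.72734038e-01  1.72150290e-01  2.14660054e+00  1.69041002e-04
  8.19459888e-01 -2.13579178e+00]
```

```bash
python3 -m creep '[[0,0,-0.3,0,0.5],[0,0,-0.7,0,0.5],[0,0,-0.8,0,0.5],[0,0.4,-0.8,0,0.5],[-0.1,0.8,0,0,0.5],[-0.15,0.8,0,0,0.5],[-0.15,0.8,0,0.5,0.5],[-0.15,0.8,0,0.5,0.5],[-0.1,0.8,0,0.5,0.5],[0,0.5,0,0.3,0.5],[0,0.2,0,0,0.5],[0,0,0,0,0.5],[0,0,0,0,0.5]]'
python3 - <<'E'
from h import *
np.set_printoptions(precision=4,suppress=True)
p=bot.read_camera('wrist');s,t,R=tool();print(t,s['wrist_force'],s['width'],'ydir',np.degrees(np.arctan2(R[1,1],R[0,1])))
for k in ['scanner','stop_far','stop_left']:
  for r in bot.regions_of(k,p)[:2]: print(k,r['score'],r['bbox'],np.round(corners(r['mask'])).tolist())
cv2.imwrite('pics/w9.png',cv2.resize(p['pixels'],(800,600),interpolation=cv2.INTER_CUBIC)[:,:,::-1])
E
```

```text
time: 15.1
tool_pos: [0.4585, 0.1434, 0.1507]
tcp_rot: [0.176, -3.136, 0.001]
wrist_force: [-0.0, 0.3, -2.8]
width: 0.711
grip_force: 77.1
[0.4586 0.1434 0.1507] [-0.3997  0.1325 -3.4542] 0.7092024197297154 ydir 96.38333616388532
scanner 0.64 [316.3, 157.2, 510.5, 352.5] [[319.0, 156.0], [511.0, 154.0], [513.0, 348.0], [321.0, 350.0]]
stop_far 0.74 [453.0, 322.8, 465.5, 339.1] [[449.0, 323.0], [455.0, 317.0], [472.0, 334.0], [466.0, 340.0]]
stop_left 0.91 [459.6, 239.3, 505.5, 340.2] [[457.0, 337.0], [478.0, 237.0], [504.0, 242.0], [483.0, 342.0]]
```

View pics/w9.png

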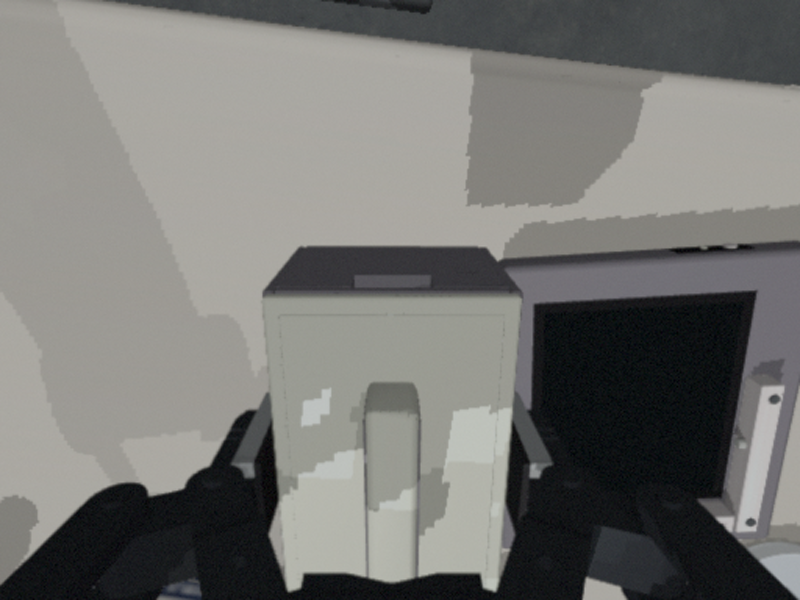

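The rack with the seated lid hangs level in the grip. The scanner is at right, with the left stop bar at about (745–783, 380–530) and its pin at (741,440); the finger partly hides the far stop. I've used all my pictures, so from here I work on numbers only. I'll shift forward so the corner comes out from behind the finger, then fit the stops.

```bash
python3 -m creep '[[-0.5,0,0,0,0.5],[-0.7,0,0,0,0.5],[-0.6,0,0,0,0.5],[0,0,0,0,0.5],[0,0,0,0,0.5]]'
cat > sc.py <<'E'
from h import *
np.set_printoptions(precision=4,suppress=True)
p=bot.read_camera('wrist');s,t,R=tool();print(t,s['wrist_force'],'ydir',np.degrees(np.arctan2(R[1,1],R[0,1])))
M={}
for k in ['scanner','stop_far','stop_left']:
  for r in bot.regions_of(k,p)[:2]:
    print(k,r['score'],r['bbox'],np.round(corners(r['mask'])).tolist()); M.setdefault(k,r['mask'])
if 'stop_left' in M:
  y,i=fit(p,M['stop_left'],(.52,.36,.09),.098,.012,.03,.044);print('left bar',y,np.degrees(y[2]),i)
  c,s_=np.cos(y[2]),np.sin(y[2]);print(' face pt',y[0]+s_*.006,y[1]-c*.006,'far end',y[0]+c*.049,y[1]+s_*.049)
if 'stop_far' in M:
  y,i=fit(p,M['stop_far'],(.575,.32,1.66),.058,.012,.03,.044);print('far bar',y,np.degrees(y[2])-90,i)
# glass: dark region
g=cv2.cvtColor(p['pixels'],cv2.COLOR_RGB2GRAY)
np.save('pics/last.npy',p['pixels'])
# pin-edge: left-bar/glass boundary line on rows
if 'stop_left' in M:
  b=np.array(np.where(M['stop_left']));r0,r1=b[0].min(),b[0].max()
  for r in range(r0,r1,(r1-r0)//8):
    c=np.where(M['stop_left'][r])[0];print(r,c.min(),c.max(),g[r,c.min()-14:c.max()+4].tolist())
E
python3 sc.py
```

```text
time: 15.92
tool_pos: [0.5473, 0.1539, 0.1502]
tcp_rot: [0.175, -3.135, 0.0]
wrist_force: [-0.5, 0.4, -3.0]
width: 0.716
grip_force: 77.1
[0.547  0.1539 0.1503] [ 0.1064 -0.5969 -3.3087] ydir 96.40700646562539
scanner 0.64 [319.5, 41.0, 509.9, 277.1] [[322.0, 275.0], [322.0, 39.0], [511.0, 39.0], [511.0, 275.0]]
stop_far 0.66 [414.6, 235.9, 490.7, 259.4] [[413.0, 239.0], [492.0, 236.0], [492.0, 257.0], [414.0, 261.0]]
stop_left 0.73 [482.0, 136.6, 511.1, 256.1] [[481.0, 253.0], [502.0, 136.0], [528.0, 141.0], [507.0, 258.0]]
left bar [0.5286 0.3628 0.1678] 9.611962794803691 0.8942346330665759
 face pt 0.5296349258928374 0.3568839821237737 far end 0.5769451768361743 0.37098150515721817
far bar [0.5791 0.3334 1.717 ] 8.377116185655595 0.8808769312631839
138 503 511 [14, 16, 14, 21, 22, 26, 27, 24, 29, 26, 59, 103, 121, 123, 120, 116, 114, 106, 104, 105, 102, 103, 103]
152 501 511 [16, 13, 14, 22, 28, 29, 28, 19, 28, 38, 79, 108, 110, 111, 122, 126, 125, 127, 128, 128, 128, 127, 128, 126, 128]
166 498 511 [17, 14, 23, 20, 30, 25, 29, 26, 30, 32, 68, 97, 108, 116, 122, 123, 125, 126, 128
[... 416 characters left out ...]
2, 45, 95, 106, 112, 119, 125, 124, 127, 130, 129, 128, 128, 129, 128, 129, 151, 184, 199, 201, 201, 202, 203, 202, 202, 201, 202]
222 488 511 [19, 20, 20, 22, 24, 28, 27, 22, 25, 34, 74, 102, 112, 121, 127, 127, 128, 127, 128, 130, 130, 129, 128, 129, 142, 173, 198, 202, 202, 203, 204, 204, 202, 202, 202, 201, 200, 200]
236 485 511 [93, 93, 91, 92, 91, 92, 87, 92, 93, 90, 86, 83, 81, 82, 87, 93, 92, 91, 94, 96, 116, 126, 127, 128, 135, 166, 195, 200, 203, 202, 204, 203, 203, 203, 203, 202, 199, 199, 199, 196, 151]
250 491 507 [198, 190, 149, 102, 85, 85, 95, 117, 155, 186, 198, 199, 198, 187, 159, 135, 158, 189, 199, 200, 201, 201, 199, 185, 144, 121, 112, 115, 136, 164, 189, 148, 125, 122]
```

```bash
cat > ln.py <<'E'
from h import *
np.set_printoptions(precision=4,suppress=True)
p=bot.read_camera('wrist');s,t,R=tool()
g=cv2.GaussianBlur(cv2.cvtColor(p['pixels'],cv2.COLOR_RGB2GRAY),(3,3),0).astype(float)
L=[]
for r in range(160,234,3):           # face-top edge of left bar
    a=g[r,480:511]; k=np.where((a[:-1]<160)&(a[1:]>=160))[0]
    if len(k): L.append([480+k[-1]+(160-a[k[-1]])/(a[k[-1]+1]-a[k[-1]]),r])
F=[]
for c in range(420,484,3):
    a=g[225:262,c]; k=np.where((a[:-1]<145)&(a[1:]>=145))[0]
    if len(k): F.append([c,225+k[0]+(145-a[k[0]])/(a[k[0]+1]-a[k[0]])])
def line(P):
    W=atz(p,P,.044)[:,:2]; o=cv2.fitLine(W.astype(np.float32),cv2.DIST_HUBER,0,.001,.001).ravel().astype(float)
    res=(W-o[2:])@[-o[1],o[0]]; print(len(P),'dir',np.degrees(np.arctan2(o[1],o[0])),'res',res.std()); return o
l=line(L);f=line(F)
A=np.c_[l[:2],-f[:2]];k=np.linalg.solve(A,f[2:]-l[2:]);C=l[2:]+k[0]*l[:2]
a=np.arctan2(l[1],l[0]);a=a if abs(a)<1.5 else a-np.pi*np.sign(a)
u=np.array([np.cos(a),np.sin(a)]);v=np.array([-u[1],u[0]])
home=C-.046*u-.031*v;print('corner',C,'yaw',np.degrees(a),'home',home)
go([*home,t[2]],np.degrees(a)+90)
for d in((.02,.02),): go([*(home-d[0]*u-d[1]*v),t[2]],np.degrees(a)+90)
E
python3 ln.py
```

```text
24 dir 9.84090688168005 res 2.6920249665672464e-05
22 dir -79.92010471127716 res 0.0012317575010085077
corner [0.5672 0.3617] yaw 9.84090688168005 home [0.5272 0.3233]
go shift [ 0.02  3.4  -0.  ] spin -0.59 q6 -1.45 tool y now 96.4 t 16.175
go shift [0.4  2.98 0.  ] spin -0.59 q6 -1.45 tool y now 96.4 t 16.175
```

```bash
python3 -m creep '[[0,0,0,-0.6,0.5],[0.05,0.5,0,0,0.5],[0.05,0.7,0,0,0.5],[0.06,0.8,0,0,0.5],[0.06,0.7,0,0,0.5],[0,0.3,0,0,0.5],[0,0,0.4,0,0.5],[0,0,0.6,0,0.5],[0,0,0.5,0,0.5],[0,0,0.25,0,0.5],[0,0,0,0,0.5],[0,0,0,0,0.5]]'
python3 - <<'E'
from h import *
a=np.radians(9.95);u=np.array([np.cos(a),np.sin(a)]);v=np.array([-u[1],u[0]]);H=np.array([.5672,.3617])-.046*u-.031*v
print(H);go([*H,.0524],99.95)
E
```

```text
time: 17.68
tool_pos: [0.5124, 0.3003, 0.0641]
tcp_rot: [-0.269, 3.129, 0.001]
wrist_force: [1.2, -0.1, -2.8]
width: 0.714
grip_force: 77.2
[0.52724834 0.32321799]
go shift [-0.37  0.4   0.24] spin -0.02 q6 -1.25 tool y now 99.8 t 17.675
```

```bash
python3 -m creep '[[0,0,0.12,0,0.5],[0,0,0.07,0,0.5],[0,0,0.03,0,0.5],[0,0,0,0,0.5]]'
```

```text
time: 18.18
tool_pos: [0.5116, 0.3004, 0.0525]
tcp_rot: [-0.27, 3.13, 0.0]
wrist_force: [-0.1, -0.5, -1.7]
width: 0.709
grip_force: 77.3
```

```bash
python3 -m creep '[[0,0,0.02,0,0.5],[0,0,0,0,0.5]]'
```

```text
time: 18.42
tool_pos: [0.5121, 0.3006, 0.0525]
tcp_rot: [-0.27, 3.129, 0.001]
wrist_force: [-1.2, -0.9, 5.1]
width: 0.708
grip_force: 78.2
```

```bash
python3 -m creep '[[-0.08,0.1,0,0,0.5],[-0.1,0.1,0,0,0.5],[-0.07,0.08,0,0,0.5],[0,0,0,0,0.5],[0,0,0,0,0.5]]'
cat > st.py <<'E'
from h import *
s,t,R=tool();f=np.array(s['wrist_force']);print('tool-axis force on tool',np.round(R.T@f,1),'moment',np.round(R.T@np.array(s['torque']),2),'tilt',np.round(R[2,:],4))
go([.52725,.32322,.0525],99.95)
E
python3 st.py
```

```text
time: 19.05
tool_pos: [0.5228, 0.3171, 0.0525]
tcp_rot: [-0.27, 3.127, 0.002]
wrist_force: [0.3, 0.3, 5.5]
width: 0.712
grip_force: 78.5
tool-axis force on tool [-0.4  0.3 -5.5] moment [ 0.17 -0.06 -0.01] tilt [-0.0032  0.0011 -1.    ]
go shift [-0.11  0.11  0.  ] spin -0.01 q6 -1.24 tool y now 99.9 t 19.05
```

```bash
python3 -m creep '[[0,0.04,0,0,0.5],[0,0.03,0,0,0.5],[0,0,0,0,0.5]]' >/dev/null; python3 st.py
```

```text
tool-axis force on tool [-1.  -3.5 -6.2] moment [ 0.71 -0.03 -0.03] tilt [-2.6e-03 -7.0e-04 -1.0e+00]
go shift [-0.11  0.06 -0.  ] spin -0.01 q6 -1.23 tool y now 99.9 t 19.425
```

```bash
python3 -m creep '[[0,0.04,0,0,0.5],[0,0,0,0,0.5]]' >/dev/null; python3 st.py
```

```text
tool-axis force on tool [-0.5 -4.4 -6.7] moment [ 0.8  -0.04 -0.01] tilt [-0.0025 -0.0011 -1.    ]
go shift [-0.11  0.03 -0.  ] spin -0.01 q6 -1.23 tool y now 99.9 t 19.675
```

```bash
python3 -m creep '[[0,0.03,0,0,0.5],[0,0,0,0,0.5]]' >/dev/null; python3 st.py
```

```text
tool-axis force on tool [-0.3 -6.6 -7.8] moment [0.85 0.04 0.01] tilt [-0.0024 -0.0015 -1.    ]
go shift [-0.11  0.   -0.  ] spin -0.01 q6 -1.23 tool y now 99.9 t 19.925
```

```bash
python3 -m creep '[[-0.04,0.02,0,0,0.5],[-0.03,0.02,0,0,0.5],[0,0,0,0,0.5]]' >/dev/null; python3 st.py
```

```text
tool-axis force on tool [  7.2 -10.7 -15.2] moment [ 1.55  0.93 -0.36] tilt [ 0.0028 -0.0046 -1.    ]
go shift [-0.09 -0.01  0.  ] spin 0.0 q6 -1.23 tool y now 100.0 t 20.3
```

```bash
python3 -m creep '[[-0.04,0,0,0,0.5],[0,0,0,0,0.5]]' >/dev/null; python3 st.py
```

```text
tool-axis force on tool [  6.6 -10.8 -13.9] moment [ 1.49  0.92 -0.34] tilt [ 0.0028 -0.0045 -1.    ]
go shift [-0.05 -0.01  0.  ] spin 0.0 q6 -1.23 tool y now 100.0 t 20.55
```

```bash
python3 -m creep '[[-0.04,0,0,0,0.5],[0,0,0,0,0.5]]' >/dev/null; python3 st.py
```

```text
tool-axis force on tool [  7.6 -11.3 -15.9] moment [ 1.46  1.1  -0.36] tilt [ 0.0037 -0.0046 -1.    ]
go shift [-0.02 -0.01  0.  ] spin 0.0 q6 -1.23 tool y now 100.0 t 20.8
```

```bash
python3 -m creep '[[-0.03,0,0,0,0.5],[0,0,0,0,0.5]]' >/dev/null; python3 st.py
```

```text
tool-axis force on tool [  9.1  -9.9 -16.8] moment [ 1.45  1.34 -0.35] tilt [ 0.0047 -0.0047 -1.    ]
go shift [-0.   -0.01  0.  ] spin 0.0 q6 -1.23 tool y now 100.0 t 21.05
```

```bash
python3 -m creep '[[-0.03,0,0,0,0.5],[0,0,0,0,0.5]]' >/dev/null; python3 st.py
```

```text
tool-axis force on tool [ 10.3  -9.9 -17.5] moment [ 1.4   1.41 -0.35] tilt [ 0.0053 -0.0048 -1.    ]
go shift [ 0.02 -0.01  0.  ] spin 0.0 q6 -1.23 tool y now 100.0 t 21.3
```

```bash
python3 -m creep '[[-0.03,0,0,0,0.5],[0,0,0,0,0.5]]' >/dev/null; python3 st.py
```

```text
tool-axis force on tool [ 12.  -10.1 -18.5] moment [ 1.46  1.52 -0.38] tilt [ 0.0058 -0.0048 -1.    ]
go shift [ 0.05 -0.01  0.  ] spin 0.0 q6 -1.23 tool y now 100.0 t 21.55
```

```bash
cat > cmp.py <<'E'
from h import *
np.set_printoptions(precision=2,suppress=True)
a=np.load('pics/last.npy');b=bot.read_camera('wrist')['pixels']
ga,gb=[cv2.cvtColor(i,cv2.COLOR_RGB2GRAY).astype(np.float32) for i in(a,b)]
def edge(g,axis,rc,lo,hi):
    out=[]
    for k in rc:
        s=g[lo:hi,k] if axis==0 else g[k,lo:hi]; d=np.abs(np.diff(cv2.GaussianBlur(s.reshape(-1,1),(1,5),0).ravel())); j=d[1:-1].argmax()+1
        q=d[j-1:j+2]; out.append(lo+j+.5+(q[0]-q[2])/(2*(q[0]-2*q[1]+q[2])+1e-9)*1.0)
    return np.array(out)
for n,g in(('ref',ga),('now',gb)):
    print(n,'front row',edge(g,0,range(185,320,15),176,200),'L col',edge(g,1,(195,205,215,225,235),160,180),'R col',edge(g,1,(195,205,215,225,235),322,342))
    print('  rib front row',edge(g,0,(240,246,252,258),236,256), edge(g,0,(240,246,252,258),256,272))
E
python3 cmp.py
```

```text
ref front row [189.58 189.58 189.24 189.3  189.22 189.28 189.13 189.1  189.1 ] L col [167.19 168.12 168.35 169.2  169.5 ] R col [332.43 331.96 331.14 330.07 329.16]
  rib front row [244.27 243.86 243.88 243.87] [262.76 262.79 262.86 262.8 ]
now front row [189.06 189.   188.81 188.67 188.48 188.45 188.47 188.48 188.52] L col [166.97 168.05 168.94 169.79 170.65] R col [337.61 336.71 336.01 335.21 334.36]
  rib front row [243.81 243.83 243.81 243.85] [262.26 262.27 262.41 262.  ]
```

```bash
python3 -m creep '[[-0.04,0,0,0,0.5],[0,0,0,0,0.5]]' >/dev/null; python3 st.py; python3 - <<'E'
from h import *
p=bot.read_camera('wrist');s,t,R=tool();print((atz(p,[[250,188.6]],t[2]+.0315)-t)@R)
E
```

```text
tool-axis force on tool [ 18.4 -10.5 -22.1] moment [ 1.34  2.32 -0.4 ] tilt [ 0.0097 -0.0053 -0.9999]
go shift [ 0.05 -0.01  0.  ] spin 0.0 q6 -1.23 tool y now 100.0 t 21.85
[[ 0.04795394 -0.00016789 -0.03104138]]
```

```bash
python3 -m creep '[[-0.04,0,0,0,0.5],[0,0,0,0,0.5]]' >/dev/null; python3 st.py
```

```text
tool-axis force on tool [ 23.1 -10.4 -28.5] moment [ 1.29  3.07 -0.39] tilt [ 0.0137 -0.0057 -0.9999]
go shift [ 0.05 -0.01  0.  ] spin 0.0 q6 -1.23 tool y now 100.0 t 22.15
```

```bash
python3 -m creep '[[-0.04,0,0,0,0.5],[0,0,0,0,0.5]]' >/dev/null; python3 st.py;python3 cmp.py
```

```text
tool-axis force on tool [ 28.8 -11.8 -32.5] moment [ 1.24  3.96 -0.52] tilt [ 0.0177 -0.0062 -0.9998]
go shift [ 0.05 -0.01  0.  ] spin 0.0 q6 -1.24 tool y now 100.0 t 22.4
ref front row [189.58 189.58 189.24 189.3  189.22 189.28 189.13 189.1  189.1 ] L col [167.19 168.12 168.35 169.2  169.5 ] R col [332.43 331.96 331.14 330.07 329.16]
  rib front row [244.27 243.86 243.88 243.87] [262.76 262.79 262.86 262.8 ]
now front row [188.25 188.52 188.16 188.2  188.1  188.35 188.01 187.86 188.3 ] L col [167.04 168.05 169.07 169.96 170.82] R col [337.39 336.56 335.65 335.05 334.22]
  rib front row [243.23 243.23 243.22 243.22] [261.24 261.54 261.6  261.27]
```

The x axis has gone stiff: the rack sits about 2.5 mm back in the hand, which explains the extra travel. The tool tilts under 29 N, so I'll ease x off and firm up y a little.

```bash
python3 -m creep '[[0.05,0.02,-0.01,0,0.5],[0.04,0.02,-0.01,0,0.5],[0,0,0,0,0.5],[0,0,0,0,0.5]]' >/dev/null; python3 st.py;python3 cmp.py|tail -2
```

```text
tool-axis force on tool [ 12.9 -15.7 -18.4] moment [ 2.32  1.83 -0.41] tilt [ 0.0088 -0.0081 -0.9999]
go shift [ 0.05 -0.01  0.  ] spin 0.01 q6 -1.23 tool y now 100.0 t 22.95
now front row [188.88 188.73 188.76 188.61 188.82 188.51 188.39 188.41 188.75] L col [167.03 167.92 168.77 169.67 170.41] R col [337.39 336.46 335.61 334.79 334.13]
  rib front row [243.81 243.83 243.84 243.85] [262.62 262.83 262.45 262.19]
```

```bash
python3 -m creep '[[0,0,0,0,0.5],[0,0,0,0,0.5],[0,0,0,0,0.5],[0,0,0,0,0.5]]'; python3 st.py; python3 - <<'E'
from h import *
p=bot.read_camera('wrist');s,t,R=tool();g=cv2.cvtColor(p['pixels'],cv2.COLOR_RGB2GRAY)
a=np.load('pics/last.npy');ga=cv2.cvtColor(a,cv2.COLOR_RGB2GRAY)
for r in (200,230): print(r,'ref',ga[r,322:345].tolist(),'now',g[r,322:345].tolist())
c=np.array([.5672,.3617]);print('rack centre by corner vs tool ok; bottles:')
q=bot.read_camera('top')
for k in('reagent_1','label_roll','rack','lid'): print(k,[(round(x['score'],2),x['bbox']) for x in bot.look_for(k,q)[:2]])
E
```

```text
time: 23.5
tool_pos: [0.5297, 0.3241, 0.0527]
tcp_rot: [0.273, -3.122, 0.014]
wrist_force: [-11.2, -16.8, 19.2]
width: 0.708
grip_force: 79.8
tool-axis force on tool [ 14.1 -14.8 -19. ] moment [ 2.28  1.74 -0.34] tilt [ 0.0088 -0.0081 -0.9999]
go shift [ 0.05 -0.01  0.  ] spin 0.01 q6 -1.23 tool y now 100.0 t 23.5
200 ref [165, 167, 167, 167, 166, 166, 168, 167, 166, 164, 149, 112, 126, 127, 127, 128, 127, 128, 127, 127, 127, 128, 128] now [190, 192, 191, 192, 191, 192, 191, 192, 191, 181, 167, 184, 188, 186, 182, 159, 127, 121, 119, 118, 118, 120, 118]
230 ref [165, 164, 165, 166, 166, 166, 166, 158, 144, 128, 127, 125, 128, 126, 126, 126, 127, 125, 126, 125, 126, 125, 125] now [191, 191, 191, 191, 191, 191, 189, 178, 170, 186, 188, 187, 172, 119, 114, 118, 117, 117, 117, 117, 117, 115, 117]
rack centre by corner vs tool ok; bottles:
reagent_1 [(0.62, [286.7, 147.6, 302.8, 167.5]), (0.57, [305.1, 149.6, 324.1, 169.0])]
label_roll [(0.67, [181.2, 153.0, 203.6, 178.7])]
rack [(0.45, [169.7, 227.0, 175.5, 234.6])]
lid [(0.63, [154.7, 208.4, 172.3, 237.5])]
```

```bash
python3 -c "
from workcell import bot
print(bot.finish_job())"
```

```text
the job is handed in; nothing more can be done
None
```

The job is handed in at about 23.6 s: the lid is pressed level onto the rim, and the arm still holds the lidded rack on the scanner glass against both stops with about 14 N on each. I judged the clips and pins from force, position and camera measurements. The clips gave no clear snap in the force readings.

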